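Square a wall tile in the bonding jig and wedge it flush with a tapered spacer

TASK

Get the white tile ready for bonding: in the dark jig, slide it home against the side stop and flat against the back rail. Only then take the brass tapered spacer out of its black plastic block and push it down, sloping face towards the tile and flat back against the jaw, into whichever of the two gaps between the tile and the front jaws is wide enough for it, until it jams the tile firmly against the rail. Finish still gripping the spacer there, with the tile held pressed against the rail, not forced, and leave the black post, the timer and the crucible alone.

Things in the scene. Friction and masses are not known exactly. Their poses are not given: they have to be found in the camera images.
- jig: Fixed dark jig plate, 160 x 200 x 15 mm, on the worktop. Its frame: origin on the underside, x towards the back rail, y towards the side stop, z up; plate x -90 to 70, y -105 to 95 mm. Tile home: centre at x 7.5, y 0, near edge at x -30 mm. The two front jaws stand at y +50 and -50 mm, either one in either place; between them (y -30 to 30) the front is open for pushing the tile's near edge
- rail: The jig's silvery back rail: 18 x 152 x 18 mm, along the jig's y, axes as the jig's; origin at the middle of the foot of the face that the tile's far edge meets (jig x 45, y 0, z 15 mm)
- side_stop: The jig's silvery side stop: 40 x 15 x 18 mm, axes as the jig's; origin at the middle of the foot of the face that the tile's +y end meets (jig x 8, y 75, z 15 mm). The tile's other end is free to push on
- tile: Loose white glazed tile, 75 (x) x 150 (y) x 10 (z) mm, about 0.25 kg, slippery; origin at the centre of its underside, axes nearly the jig's. It lies on the jig plate (top face 25 mm above the worktop) between jaws and rail, 4 to 8 mm off the rail and 20 to 45 mm off the side stop; its -y end may overhang the plate
- jaw_wide: Fixed silvery front jaw, 30 x 40 x 16 mm, axes as the jig's, that leaves the wide gap: 20 mm to the tile when it is home. Its face is at its x = +15 mm; origin on the underside, mid-width (jig x -65, y +50 or -50, z 15 mm). In front of either jaw's place the plate has a pocket for the spacer's tip, 13 mm deep, jig x -50 to -29, 36 mm wide, centred on the jaw
- jaw_narrow: The other front jaw, alike but 38 mm deep: face at its x = +23 mm, so its gap to the tile is only 12 mm, too narrow for the spacer. Origin on the underside, mid-width (jig x -65, y -50 or +50, z 15 mm)
- spacer: Loose brass wedge, 58 mm tall, 26 wide (y), 0.16 kg; origin: centre of the tip's underside, z up. Flat upright back at x = -7.8 mm; slope on the +x side, x = 7.8 + z/4 up to z = 30. Grip head z 30 to 58, x -7.8 to 16.4, y -13 to 13: pinch it across y. Back on the wide jaw, it jams on the tile's top edge with its origin about 6 mm above the worktop; 10 to 15 N of push does it
- block: Fixed black plastic storage block, 60 x 70 x 25 mm; the spacer stands upright in its socket, 24 (x) x 30 (y) mm, 20 mm deep, tip 5 mm above the worktop, slope to the block's +x. Origin at the centre of its underside
- post: Loose black steel post, 70 mm across, 146 mm tall, behind the jig; origin at the centre of its underside. Leave alone
- timer: Loose white timer, 62 x 66 x 17 mm, left of the jig; origin at the centre of its underside. Leave alone
- crucible: Loose small white crucible, 34 mm across, 30 mm tall, behind the jig; origin at the centre of its underside. Leave alone
Things that resemble listed ones, but are neither listed nor needed, are in the scene too. Leave any brown look-alike of the tile alone.

How it is judged:
On the way, in this order (a step that is already met when the one before it is completed fails the run):
1. the tile lies home, against the side stop and flat against the back rail, while the spacer is still away from it (x of tile in the frame of jig between 0.006 and 0.0095 m and y of tile in the frame of jig between -0.0025 and 0.0015 m and z of tile in the frame of jig between 0.013 and 0.0165 m and angle between the x axis of tile and the x axis of jig, either way round below 0.025 rad and angle between tile's own z axis and vertical below 0.025 rad and horizontal distance between spacer and tile above 0.11 m), for 0.2 s.
2. the spacer is down in the wide gap (y of spacer in the frame of jaw_wide between -0.012 and 0.012 m and x of spacer in the frame of jaw_wide between 0.0205 and 0.025 m and z of spacer in the frame of jig below 0.012 m and angle between spacer's own z axis and vertical below 0.08 rad), for 0.2 s.
At the end, for the whole second after the job is handed in: Tile touching rail and side stop (2 mm), square (0.025 rad), flat; spacer upright in the wide gap, back on the jaw (2 mm), centred (12 mm), tip 3 mm or more below the plate top, pressing the tile (3 N) and it the rail (2 N); fingers still hold the spacer (4 N) (all of step 2 and x of tile in the frame of jig between 0.006 and 0.0095 m and y of tile in the frame of jig between -0.0025 and 0.0015 m and z of tile in the frame of jig between 0.013 and 0.0165 m and angle between the x axis of tile and the x axis of jig, either way round below 0.025 rad and angle between tile's own z axis and vertical below 0.025 rad and contact force between spacer and tile above 3 N and contact force between tile and rail above 2 N and contact force between the fingers and spacer above 4 N); the arm keeps its last pose, push and grip.
It fails at once if the black steel post is disturbed (moved more than 15 mm or tipped) (distance of post from where it was at the start of the episode above 0.015 m or angle between post's own z axis and vertical above 0.3 rad).
It fails at once if the timer is disturbed (moved more than 15 mm or tipped) (distance of timer from where it was at the start of the episode above 0.015 m or angle between timer's own z axis and vertical above 0.3 rad).
It fails at once if the crucible is disturbed (moved more than 15 mm or tipped) (distance of crucible from where it was at the start of the episode above 0.015 m or angle between crucible's own z axis and vertical above 0.3 rad).
It fails at once if the tile is forced: the spacer presses it with more than 90 N (contact force between spacer and tile above 90 N).
It also fails if it takes over 61 s, if anything falls off the work surface, if the arm or the gripper's body presses on something with over 40 N, if the wrist force passes 120 N, or if a joint passes its speed limit or range.

ROBOT

A 6-joint arm with a two-finger parallel gripper is mounted at the origin on a cart in front of the work surface, level with it; the furniture and walls round the work are solid. World frame = base frame: x ahead of the robot, y to its left, z up, the work surface at z = 0. Lengths are in m, angles in rad, forces in N, time in s.
With the tool pointing down it reaches from about 0.35 to 1 m from the base axis. Payload 7.1 kg.
Tool frame: the origin (TCP) lies midway between the tips of the shut fingers; the grasp point (between the pads) lies 19 mm behind it; z points along the fingers, y is the line along which they close (so a half turn about z gives the same grasp; the last joint's range is limited). The gripper opens to 85 mm and grips with 20 to 120 N. Pads are 22 mm wide; open, the fingers measure 114 mm over their backs; the gripper's body (76 mm by 85 mm) begins 54 mm behind the grasp point. The pads swing forward as they close: fully open they stand 13 mm farther back than shut.
Start: joints at [-1.216, 0.423, 1.63, -0, 1.089, -0.019], TCP at [0.228, -0.582, 0.211] pointing down, gripper open.
Joint ranges: [-3, 3], [-0.9, 2.11], [0.09, 2.58], [-1.31, 4.45], [0.11, 2.69], [-2.54, 2.54]. Speed limits (rad/s): [2.39, 2.39, 3.01, 3.14, 3.14, 3.14].

INTERFACE

Orientations are given as [roll, pitch, yaw] about the fixed x, y, z axes, in that order (R = Rz(yaw) Ry(pitch) Rx(roll)).
In Python, from plant import status, eyes, ctrl gives the robot as it stands. The module is installed in compiled form; this text tells all that it offers.
- The arm moves only by the tool send_rows, never from a script. Its argument "rows" is a list of rows, each an object of numbers: "x", "y", "z": the shift along the tool's x, y, z in units of 30 mm (1.0 is 30 mm); "roll": the turn about the tool's z in units of 6 degrees (1.0 is 6 degrees); "claw": the opening, from 0 (shut) to 1 (fully open). In form: [{"x": .., "y": .., "z": .., "roll": .., "claw": ..}, ...]. A call has 1 to 20 rows; each row shifts and turns the commanded pose from where the row before left it, along the tool's axes as they then stand; what a row does not reach is not made up. A row lasts 1/12 s, in which the tool goes at most 41.7 mm and 7.16 degrees, less where a joint would pass 70% of its speed; a pose out of reach is approached as far as the arm can. A call is refused whole if a number of a shift passes 1 or a number of a turn 1, either way. A call with a gripper value outside its range is refused whole. The fingers move at their own pace and stop on an object; "grip_force" is the grip in N (left out, the last holds). Time passes only in rows, so rows that do not move let the fingers close. It gives the time, the measured TCP pose, the force, the opening and the grip force at its end, in the units of the state.
- status.sense(): the state, without advancing time (a new reading comes with each control period).
- eyes.read_camera(name): name is "scene" or "top" or "wrist"; returns a dict with "image" (420x560x3 uint8, blue, green, red), "K" (3x3 intrinsics, pixels), "position" and "attitude" of the camera in the world. Camera axes: x right, y down, z forward; pixel columns grow to the right and rows downward; lengths in m; the calibration is good to about 2 mm. A picture is of the moment at which its call begins. There is no depth.
- ctrl.finish_job(): hands the job in; it is judged then, once.
The state is a dict: "time": time; "qpos": joint angles; "joint_vel": joint speeds; "effort": joint torques, N m; "ee_pos": TCP position; "eef_rot": TCP orientation; "force": force on the tool from outside, world axes, zero at the start; "wrist_torque": the same for the moment, N m; "gripper_width": opening from 0.0 (shut) to 1.0 (fully open); "grip_force": force on a finger pad.
Only numpy, scipy, OpenCV 4.12 (cv2) and the standard library are available. Lean on these libraries where they do the work, as an engineer would, in place of code of your own. Each camera call takes 0.05 s, during which the arm holds its last target. There are 200 camera calls.

## Working session

There is one attempt and no reset: what is moved stays moved. The work goes in short steps, Python scripts to look and compute and a tool call to move; the robot and the scene stay as the last step left them, time stands still between calls to the robot, and variables do not carry over. Pictures are saved under pics/ and viewed, at most 10 in all, crops included, and the job is handed in when it is done.

Besides the shell and the picture viewer there is one more tool, called after ">>>" by a JSON object that holds its "op" and its "data", one argument or row to a line. send_rows: Moves the arm, as the interface text tells. Its arguments: {"type":"object","properties":{"rows":{"type":"array"},"grip_force":{"type":"number"}},"required":["rows"]}

```bash
mkdir -p pics; cat > h.py <<'E'
import numpy as np,cv2
from scipy.spatial.transform import Rotation as R
from plant import status,eyes,ctrl
def cam(n,f=None):
    d=eyes.read_camera(n)
    if f: cv2.imwrite('pics/'+f,d['image'])
    return d
def rot(a):
    a=np.array(a,float)
    if a.shape==(3,3): return a
    if a.size==3: return R.from_euler('xyz',a).as_matrix()
    raise Exception(a)
def ray(d,uv,z):
    M=rot(d['attitude']);uv=np.atleast_2d(np.array(uv,float))
    v=np.c_[uv,np.ones(len(uv))]@np.linalg.inv(d['K']).T@M.T
    p=np.array(d['position']);return p+v*((z-p[2])/v[:,2])[:,None]
def proj(d,P):
    c=(np.atleast_2d(P)-d['position'])@rot(d['attitude'])@np.array(d['K']).T
    return c[:,:2]/c[:,2:]
E
python3 - <<'E'
from h import *
print(status.sense())
for n in('top','scene'):
    d=cam(n,n+'0.png');print(n,d['K'],d['position'],d['attitude'])
E
```

```text
{'time': 0.0, 'qpos': array([-1.21602670e+00,  4.23854405e-01,  1.63067300e+00,  1.20981758e-05,
        1.08859713e+00, -1.89986044e-02]), 'joint_vel': array([ 9.24601667e-04, -4.49863955e-04, -9.15300801e-04,  8.77340520e-05,
        1.61149917e-05,  1.19677005e-03]), 'effort': array([ 1.14740506e-04, -5.57392108e+01, -2.81740665e+01,  4.01325599e-05,
        7.27756473e-03, -1.96634517e-06]), 'ee_pos': array([ 0.22803439, -0.58130503,  0.20984392]), 'eef_rot': array([-3.14006125e+00, -3.98099946e-05,  3.73762580e-01]), 'force': array([-0.57212488, -0.07064192, -0.13756313]), 'wrist_torque': array([ 0.00481267, -0.03237312,  0.00937101]), 'grip_force': 0.0, 'gripper_width': 0.9970461682638532}
top [[483.47776654   0.         281.62634579]
 [  0.         483.47776654 204.85966553]
 [  0.           0.           1.        ]] [ 0.36905799 -0.02711758  1.22839663] [-2.97879024  0.00370162 -1.59545917]
scene [[397.64978833   0.         275.25876808]
 [  0.         397.64978833 210.46141584]
 [  0.           0.           1.        ]] [ 0.03701104 -0.56999997  0.53795178] [-2.16666435 -0.00415683 -0.75064369]
```

View pics/top0.png

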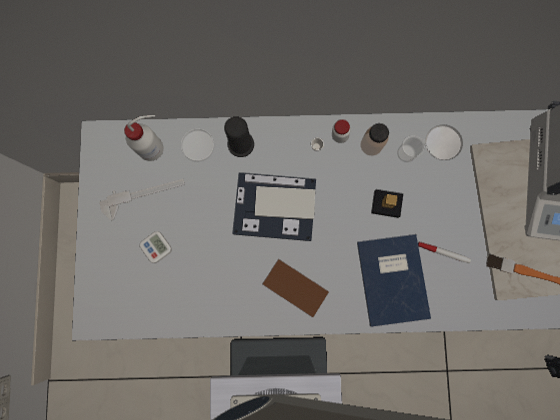

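View pics/scene0.png

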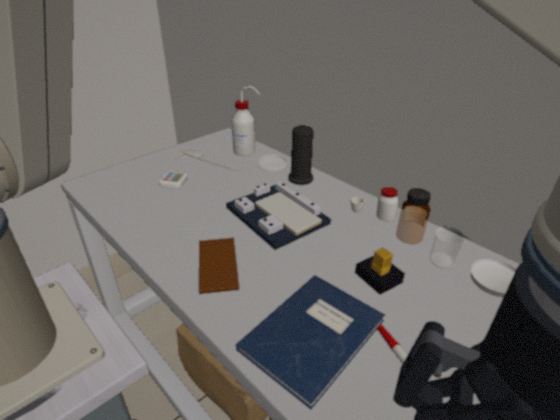

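The top view shows the jig at about (275,207), with its rail at the top, side stop at left (240,195) and jaws at (251,225) and (291,227). The block with the spacer is at (388,203), the post at (240,140), the timer at (155,247) and the crucible at (317,145). I'll take rough positions next, then go over with the wrist camera.

```bash
python3 - <<'E'
from h import *
d=cam('top');im=d['image']
def rect(box,fn,z):
    x0,y0,x1,y1=box;m=np.zeros(im.shape[:2],np.uint8);m[y0:y1,x0:x1]=fn(im[y0:y1,x0:x1].astype(int)).astype(np.uint8)
    m=cv2.morphologyEx(m,cv2.MORPH_CLOSE,np.ones((5,5)))
    c=max(cv2.findContours(m,0,1)[0],key=cv2.contourArea)
    r=cv2.boxPoints(cv2.minAreaRect(c));return ray(d,r,z)
def show(n,P):
    print(n,P[:,:2].round(3).tolist(),'c',P.mean(0).round(3),'sz',[np.linalg.norm(P[i]-P[i+1]).round(4) for i in(0,1)])
show('plate',rect((225,165,325,250),lambda a:(a.sum(2)<200),.015))
show('block',rect((360,180,415,225),lambda a:(a.sum(2)<150),.025))
show('tile',rect((250,186,320,220),lambda a:(a[...,2]-a[...,0]>8)&(a.sum(2)>400),.025))
show('brass',rect((360,180,415,225),lambda a:(a[...,2]-a[...,0]>60),.058))
for n,uv,z in(('postfoot',(241,150),0),('posttop',(237,127),.146),('timer',(155,247),.017),('cruc',(317,145),.03)): print(n,ray(d,uv,z).round(3))
big=cv2.resize(im[165:250,225:325],None,fx=6,fy=6,interpolation=cv2.INTER_CUBIC)
w=cam('wrist');print(w['position'],w['attitude'],w['K'][0])
s=status.sense();M=R.from_euler('xyz',s['eef_rot']).as_matrix()
print('cam in tool',M.T@(w['position']-s['ee_pos']),(M.T@rot(w['attitude'])).round(3))
cv2.imwrite('pics/a.png',big)
E
```

```text
plate [[0.498, 0.098], [0.656, 0.083], [0.633, -0.117], [0.476, -0.098]] c [ 0.566 -0.008  0.015] sz [np.float64(0.1589), np.float64(0.2019)]
block [[0.541, -0.251], [0.601, -0.264], [0.587, -0.336], [0.527, -0.322]] c [ 0.564 -0.293  0.025] sz [np.float64(0.0614), np.float64(0.0736)]
tile [[0.544, 0.042], [0.618, 0.036], [0.605, -0.113], [0.531, -0.106]] c [ 0.575 -0.035  0.025] sz [np.float64(0.074), np.float64(0.1493)]
brass [[0.561, -0.282], [0.582, -0.287], [0.578, -0.311], [0.556, -0.306]] c [ 0.569 -0.297  0.058] sz [np.float64(0.0223), np.float64(0.0245)]
postfoot [[0.719 0.075 0.   ]]
posttop [[0.733 0.072 0.146]]
timer [[0.469 0.292 0.017]]
cruc [[ 0.719 -0.122  0.03 ]]
[ 0.29937048 -0.5547911   0.37388181] [ 2.84482000e+00  1.70799809e-03 -1.19780998e+00] [304.81187948   0.         276.85232937]
cam in tool [ 0.07609319  0.0009899  -0.16376185] [[-0.001 -0.956 -0.292]
 [ 1.    -0.001 -0.001]
 [ 0.001 -0.292  0.956]]
```

View pics/a.png

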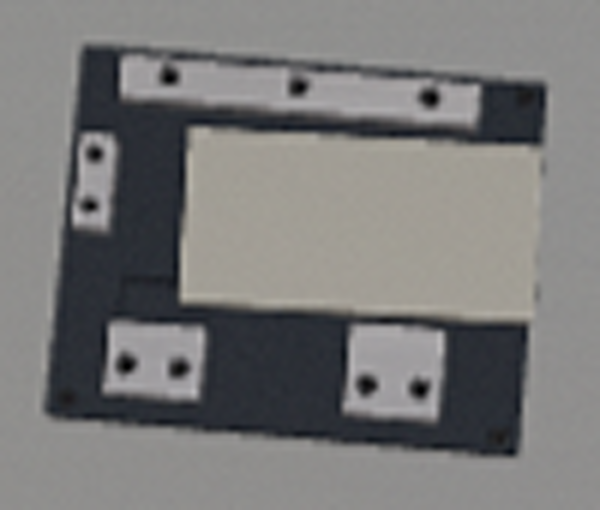

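The left jaw at (155,360) in this crop is the 30 mm one, and the right jaw at (395,370) is deeper, so the wide gap is at jig +y, with its pocket visible at (145,295). The sizes I measured match those given. The jig's yaw is about -0.11 and the tile's about -0.085. Next I move so the wrist camera can see the block.

>>> {"op": "send_rows", "data": {
  "rows": [
    {"roll": 0.92,"claw": 0},
    {"roll": 0.92,"claw": 0},
    {"roll": 0.92,"claw": 0},
    {"roll": 0.92,"claw": 0},
    {"roll": 0.92,"claw": 0},
    {"x": 0.55,"y": -0.73,"claw": 0},
    {"x": 0.55,"y": -0.73,"claw": 0},
    {"x": 0.55,"y": -0.73,"claw": 0},
    {"x": 0.55,"y": -0.73,"claw": 0},
    {"x": 0.55,"y": -0.73,"claw": 0},
    {"x": 0.55,"y": -0.73,"claw": 0},
    {"x": 0.55,"y": -0.73,"claw": 0},
    {"x": 0.55,"y": -0.73,"claw": 0},
    {"x": 0.55,"y": -0.73,"claw": 0},
    {"x": 0.55,"y": -0.73,"claw": 0},
    {"x": 0.55,"y": -0.73,"claw": 0},
    {"x": 0.55,"y": -0.73,"claw": 0},
    {"x": 0.55,"y": -0.73,"claw": 0},
    {"x": 0.55,"y": -0.73,"claw": 0}
  ]
}}

```text
$.rows[0]: bad value
```

>>> {"op": "send_rows", "data": {
  "rows": [
    {"claw": 0},
    {"claw": 0},
    {"claw": 0}
  ]
}}

```text
$.rows[0]: bad value
```

```bash
python3 - <<'E'
from h import *
s=status.sense();print(s['ee_pos'],s['eef_rot'],s['force'])
d=cam('wrist','w1.png');np.savez('w1.npz',**d);print(d['position'],d['attitude'])
E
```

```text
[ 0.22811253 -0.5815036   0.21012026] [-3.14060248e+00 -9.90679853e-06  3.73796237e-01] [-0.09167172  0.56078109  0.97433102]
[ 0.29938852 -0.55483947  0.37399628] [ 2.84481554e+00  1.47410930e-03 -1.19780997e+00]
```

View pics/w1.png

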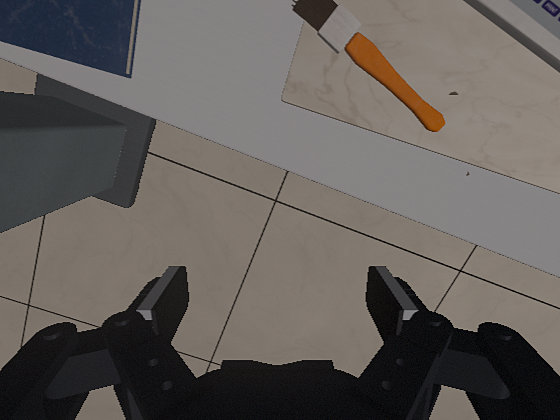

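The rows were refused, probably because each one needs all its keys. The picture only shows the start pose. Resending with every key.

>>> {"op": "send_rows", "data": {
  "rows": [
    {"x": 0,"y": 0,"z": 0,"roll": 0.92,"claw": 0},
    {"x": 0,"y": 0,"z": 0,"roll": 0.92,"claw": 0},
    {"x": 0,"y": 0,"z": 0,"roll": 0.92,"claw": 0},
    {"x": 0,"y": 0,"z": 0,"roll": 0.92,"claw": 0},
    {"x": 0,"y": 0,"z": 0,"roll": 0.92,"claw": 0},
    {"x": 0.55,"y": -0.73,"z": 0,"roll": 0,"claw": 0},
    {"x": 0.55,"y": -0.73,"z": 0,"roll": 0,"claw": 0},
    {"x": 0.55,"y": -0.73,"z": 0,"roll": 0,"claw": 0},
    {"x": 0.55,"y": -0.73,"z": 0,"roll": 0,"claw": 0},
    {"x": 0.55,"y": -0.73,"z": 0,"roll": 0,"claw": 0},
    {"x": 0.55,"y": -0.73,"z": 0,"roll": 0,"claw": 0},
    {"x": 0.55,"y": -0.73,"z": 0,"roll": 0,"claw": 0},
    {"x": 0.55,"y": -0.73,"z": 0,"roll": 0,"claw": 0},
    {"x": 0.55,"y": -0.73,"z": 0,"roll": 0,"claw": 0},
    {"x": 0.55,"y": -0.73,"z": 0,"roll": 0,"claw": 0},
    {"x": 0.55,"y": -0.73,"z": 0,"roll": 0,"claw": 0},
    {"x": 0.55,"y": -0.73,"z": 0,"roll": 0,"claw": 0},
    {"x": 0.55,"y": -0.73,"z": 0,"roll": 0,"claw": 0},
    {"x": 0.55,"y": -0.73,"z": 0,"roll": 0,"claw": 0},
    {"x": 0,"y": 0,"z": 0,"roll": 0,"claw": 0}
  ]
}}

```text
time: 1.92
ee_pos: [0.4936, -0.2989, 0.2107]
eef_rot: [-3.141, -0.001, -0.105]
force: [0.1, 0.3, -0.0]
gripper_width: -0.002
grip_force: 0.0
```

>>> {"op": "send_rows", "data": {
  "rows": [
    {"x": 0,"y": 0,"z": 0,"roll": 0,"claw": 0},
    {"x": 0,"y": 0,"z": 0,"roll": 0,"claw": 0}
  ]
}}

```text
time: 2.08
ee_pos: [0.4906, -0.3019, 0.2105]
eef_rot: [3.142, 0.001, -0.107]
force: [-0.2, -0.3, 0.3]
gripper_width: 0.003
grip_force: 0.0
```

```bash
python3 - <<'E'
from h import *
s=status.sense();print(s['ee_pos'],s['eef_rot'],s['force'])
d=cam('wrist','w2.png');np.savez('w2.npz',**d);print(d['position'],d['attitude'])
E
```

```text
[ 0.49062363 -0.30192662  0.21047796] [ 3.14150340e+00  5.27821363e-04 -1.07293069e-01] [-0.15989756 -0.31656228  0.33892143]
[ 0.56665517 -0.31036799  0.3743075 ] [ 2.84405150e+00  4.57025696e-04 -1.67891375e+00]
```

View pics/w2.png

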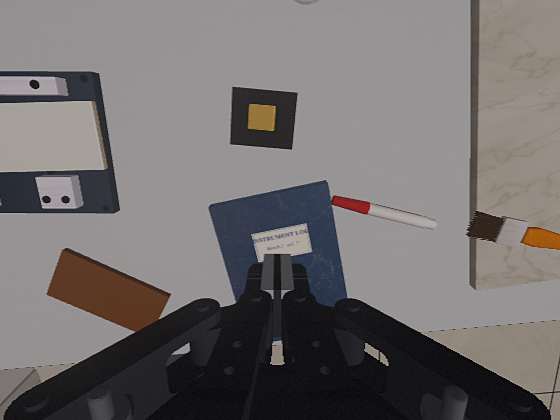

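The wrist view shows the block at (264,118) and the spacer's brass top at (262,117), with the jig at left. I'll measure both, then move over the jig.

```bash
cat >> h.py <<'E'
def rect(d,box,fn,z,k=3):
    im=d['image'];x0,y0,x1,y1=box;m=np.zeros(im.shape[:2],np.uint8);m[y0:y1,x0:x1]=fn(im[y0:y1,x0:x1].astype(int)).astype(np.uint8)
    m=cv2.morphologyEx(m,cv2.MORPH_CLOSE,np.ones((k,k)))
    c=max(cv2.findContours(m,0,1)[0],key=cv2.contourArea)
    p=ray(d,c[:,0],z)
    (cx,cy),(a,b),t=cv2.minAreaRect((p[:,:2]*1e3).astype(np.float32))
    return np.round([cx,cy,a,b,((t+45)%90-45)*np.pi/180],3)
E
python3 - <<'E'
from h import *
d=dict(np.load('w2.npz'))
print('blk',rect(d,(215,70,315,165),lambda a:a.sum(2)<200,.025,25))
print('brass',rect(d,(215,70,315,165),lambda a:a[...,2]-a[...,0]>50,.058))
E
```

```text
blk [ 5.68885e+02 -2.94777e+02  6.89900e+01  5.98040e+01 -1.92000e-01]
brass [ 5.70232e+02 -2.95085e+02  2.66770e+01  2.39790e+01 -1.87000e-01]
```

>>> {"op": "send_rows", "data": {
  "rows": [
    {"x": 0,"y": -0.83,"z": 0,"roll": 0,"claw": 0},
    {"x": 0,"y": -0.83,"z": 0,"roll": 0,"claw": 0},
    {"x": 0,"y": -0.83,"z": 0,"roll": 0,"claw": 0},
    {"x": 0,"y": -0.83,"z": 0,"roll": 0,"claw": 0},
    {"x": 0,"y": -0.83,"z": 0,"roll": 0,"claw": 0},
    {"x": 0,"y": -0.83,"z": 0,"roll": 0,"claw": 0},
    {"x": 0,"y": -0.83,"z": 0,"roll": 0,"claw": 0},
    {"x": 0,"y": -0.83,"z": 0,"roll": 0,"claw": 0},
    {"x": 0,"y": -0.83,"z": 0,"roll": 0,"claw": 0},
    {"x": 0,"y": -0.83,"z": 0,"roll": 0,"claw": 0},
    {"x": 0,"y": -0.83,"z": 0,"roll": 0,"claw": 0},
    {"x": 0,"y": 0,"z": 0,"roll": 0,"claw": 0},
    {"x": 0,"y": 0,"z": 0,"roll": 0,"claw": 0},
    {"x": 0,"y": 0,"z": 0,"roll": 0,"claw": 0}
  ]
}}

```text
time: 3.3
ee_pos: [0.5202, -0.0306, 0.2107]
eef_rot: [3.141, 0.0, -0.109]
force: [0.2, -1.1, 0.0]
gripper_width: 0.0
grip_force: 0.0
```

```bash
python3 - <<'E'
from h import *
s=status.sense();print(s['ee_pos'],s['eef_rot'],s['force'])
d=cam('wrist','w3.png');np.savez('w3.npz',**d);print(d['position'],d['attitude'])
E
```

```text
[ 0.52024223 -0.03059336  0.21065146] [ 3.14122729e+00  7.94048514e-06 -1.08560418e-01] [ 0.15277027 -1.05526294  0.01206781]
[ 0.59617033 -0.03907477  0.37450139] [ 2.84450216e+00  1.79619657e-04 -1.68014903e+00]
```

View pics/w3.png

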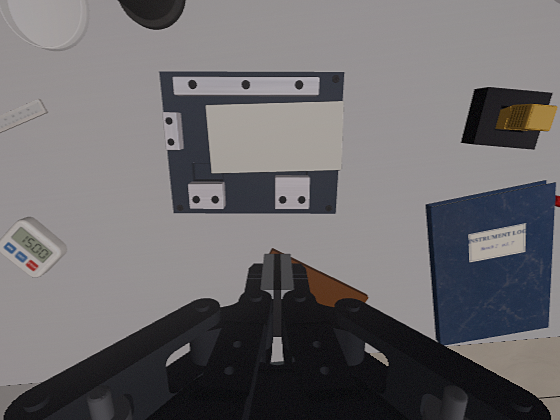

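The wrist view over the jig shows the plate from (160,71) to (343,213), the rail at (246,85), the stop at (173,131), the tile at (275,138), the wide jaw at (206,195) and the narrow jaw at (293,192). Measuring these.

```bash
python3 - <<'E'
from h import *
d=dict(np.load('w3.npz'))
si=lambda a:(a.sum(2)>400)
print('plate',rect(d,(150,60,352,222),lambda a:a.sum(2)<250,.015,41))
print('rail',rect(d,(166,74,330,97),si,.033,9))
print('stop',rect(d,(163,108,183,154),si,.033,9))
print('tile',rect(d,(204,97,350,176),lambda a:(a.sum(2)>330)&(a[...,2]-a[...,0]>10),.025,3))
print('jw',rect(d,(184,180,230,211),si,.031,9))
print('jn',rect(d,(270,174,315,211),si,.031,9))
for u,v in((275,138),(320,200),(246,80),(206,190),(350,140)):print(d['image'][v,u])
E
```

```text
plate [ 5.68441e+02 -8.21600e+00  1.99830e+02  1.59459e+02 -1.09000e-01]
rail [ 6.32951e+02 -1.04420e+01  1.50917e+02  1.63860e+01 -1.09000e-01]
stop [ 5.93642e+02  7.51030e+01  2.07860e+01  4.40120e+01 -2.18000e-01]
tile [ 5.76528e+02 -3.44630e+01  1.48977e+02  7.39940e+01 -8.30000e-02]
jw [ 5.20387e+02  5.22090e+01  4.03140e+01  2.86280e+01 -1.09000e-01]
jn [ 5.13522e+02 -4.73600e+01  3.89160e+01  3.67730e+01 -1.11000e-01]
[154 159 165]
[60 52 50]
[62 58 60]
[158 153 159]
[147 147 151]
```

All the anchors agree: jig origin (0.5794, -0.0044), yaw -0.109. The tile is at jig (0.4, -30) mm, turned +0.026. Moving to the tile's free end.

>>> {"op": "send_rows", "data": {
  "rows": [
    {"x": 0.33,"y": 0.6,"z": 0,"roll": 0,"claw": 0},
    {"x": 0.33,"y": 0.6,"z": 0,"roll": 0,"claw": 0},
    {"x": 0.33,"y": 0.6,"z": 0,"roll": 0,"claw": 0},
    {"x": 0.33,"y": 0.6,"z": 0,"roll": 0,"claw": 0},
    {"x": 0.33,"y": 0.6,"z": 0,"roll": 0,"claw": 0},
    {"x": 0.33,"y": 0.6,"z": 0,"roll": 0,"claw": 0},
    {"x": 0,"y": 0,"z": 0.9,"roll": 0,"claw": 0},
    {"x": 0,"y": 0,"z": 0.9,"roll": 0,"claw": 0},
    {"x": 0,"y": 0,"z": 0.9,"roll": 0,"claw": 0},
    {"x": 0,"y": 0,"z": 0.9,"roll": 0,"claw": 0},
    {"x": 0,"y": 0,"z": 0.9,"roll": 0,"claw": 0},
    {"x": 0,"y": 0,"z": 0.8,"roll": 0,"claw": 0},
    {"x": 0,"y": 0,"z": 0.5,"roll": 0,"claw": 0},
    {"x": 0,"y": 0,"z": 0.4,"roll": 0,"claw": 0},
    {"x": 0,"y": 0,"z": 0.2,"roll": 0,"claw": 0},
    {"x": 0,"y": 0,"z": 0,"roll": 0,"claw": 0},
    {"x": 0,"y": 0,"z": 0,"roll": 0,"claw": 0},
    {"x": 0,"y": 0,"z": 0,"roll": 0,"claw": 0}
  ]
}}

```text
time: 4.85
ee_pos: [0.5687, -0.1438, 0.0197]
eef_rot: [3.141, -0.002, -0.108]
force: [0.1, -0.1, -0.2]
gripper_width: -0.0
grip_force: 0.0
```

```bash
cat >> h.py <<'E'
O=np.array([.5794,-.0044]);Y=-.109
B=np.array([[np.cos(Y),np.sin(Y)],[-np.sin(Y),np.cos(Y)]])
J=lambda p:(np.atleast_2d(p)[:,:2]-O)@B.T*1e3
E
python3 - <<'E'
from h import *
s=status.sense();print(J(s['ee_pos']),s['ee_pos'],s['eef_rot'],s['force'])
d=cam('wrist','w4.png')
t=rect(d,(0,0,560,300),lambda a:(a.sum(2)>330)&(a[...,2]-a[...,0]>10),.025,3);print(t)
E
```

```text
[[   4.48293491 -139.7407877 ]] [ 0.56865473 -0.14379915  0.01970219] [ 3.14128400e+00 -1.79757139e-03 -1.08192820e-01] [ 0.13858589 -0.12552895 -0.21473335]
[ 5.83730e+02 -4.70060e+01  1.28905e+02  6.08680e+01 -1.09000e-01]
```

View pics/w4.png

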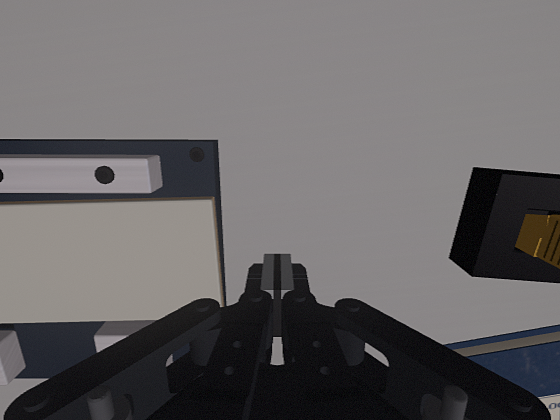

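The view shows the shut fingertips at (277,260), clear of the tile's end at x≈222 and level with it. Pushing slowly towards the stop.

>>> {"op": "send_rows", "data": {
  "rows": [
    {"x": 0,"y": -0.3,"z": 0,"roll": 0,"claw": 0},
    {"x": 0,"y": -0.3,"z": 0,"roll": 0,"claw": 0},
    {"x": 0,"y": -0.1,"z": 0,"roll": 0,"claw": 0},
    {"x": 0,"y": -0.1,"z": 0,"roll": 0,"claw": 0},
    {"x": 0,"y": -0.1,"z": 0,"roll": 0,"claw": 0},
    {"x": 0,"y": -0.1,"z": 0,"roll": 0,"claw": 0},
    {"x": 0,"y": -0.1,"z": 0,"roll": 0,"claw": 0},
    {"x": 0,"y": -0.1,"z": 0,"roll": 0,"claw": 0},
    {"x": 0,"y": -0.1,"z": 0,"roll": 0,"claw": 0},
    {"x": 0,"y": -0.1,"z": 0,"roll": 0,"claw": 0},
    {"x": 0,"y": -0.1,"z": 0,"roll": 0,"claw": 0},
    {"x": 0,"y": 0,"z": 0,"roll": 0,"claw": 0},
    {"x": 0,"y": 0,"z": 0,"roll": 0,"claw": 0},
    {"x": 0,"y": 0,"z": 0,"roll": 0,"claw": 0}
  ]
}}

```text
time: 6.07
ee_pos: [0.5727, -0.0987, 0.0186]
eef_rot: [3.142, -0.0, -0.108]
force: [0.2, -0.2, -0.4]
gripper_width: 0.001
grip_force: 0.0
```

```bash
python3 - <<'E'
from h import *
s=status.sense();print(J(s['ee_pos']),s['force'])
d=cam('top')
t=rect(d,(245,182,320,222),lambda a:(a[...,2]-a[...,0]>8)&(a.sum(2)>400),.025);print(t,J(t[:2]/1e3))
E
```

```text
[[  3.58135824 -94.42855562]] [ 0.20228541 -0.190433   -0.38702598]
[ 5.79923e+02 -7.41900e+00  9.35060e+01  7.69400e+01 -2.50000e-02] [[ 0.84831596 -2.9441892 ]]
```

The gripper hides the tile from the top camera, so I'll go on by force.

>>> {"op": "send_rows", "data": {
  "rows": [
    {"x": 0,"y": -0.05,"z": 0,"roll": 0,"claw": 0},
    {"x": 0,"y": -0.05,"z": 0,"roll": 0,"claw": 0},
    {"x": 0,"y": -0.05,"z": 0,"roll": 0,"claw": 0},
    {"x": 0,"y": 0,"z": 0,"roll": 0,"claw": 0},
    {"x": 0,"y": 0,"z": 0,"roll": 0,"claw": 0}
  ]
}}

```text
time: 6.53
ee_pos: [0.5732, -0.094, 0.0186]
eef_rot: [-3.142, 0.0, -0.108]
force: [0.3, -0.6, -0.2]
gripper_width: -0.002
grip_force: 0.0
```

```bash
python3 - <<'E'
from h import *
s=status.sense();print(J(s['ee_pos']),s['force'])
d=cam('wrist','w5.png');np.savez('w5.npz',**d)
E
```

```text
[[  3.56444093 -89.77444184]] [ 0.28655753 -0.59349831 -0.15450247]
```

View pics/w5.png

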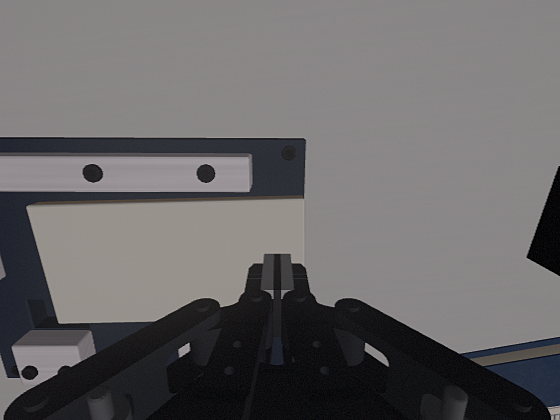

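```bash
python3 - <<'E'
from h import *
d=dict(np.load('w5.npz'));s=status.sense()
print('tcp px',proj(d,s['ee_pos']))
uv=[(304,197),(303,250),(27,205),(58,322),(304,138),(252,190)]
for z in(.025,.015):print(z,J(ray(d,uv,z)).round(1).tolist())
E
```

```text
tcp px [[276.69741883 255.20676896]]
0.025 [[40.4, -104.3], [9.8, -104.6], [35.9, 44.2], [-37.9, 43.0], [71.0, -103.5], [44.2, -76.7]]
0.015 [[37.9, -105.2], [5.3, -105.5], [33.1, 52.7], [-45.3, 51.5], [70.4, -104.4], [41.9, -75.9]]
```

The tile hasn't moved: its ends are still at jig y +44 and -104. With no force felt, the fingertips must be passing over it. I'll back off and touch down on the worktop to find the true tip height.

>>> {"op": "send_rows", "data": {
  "rows": [
    {"x": 0,"y": 0.4,"z": 0,"roll": 0,"claw": 0},
    {"x": 0,"y": 0.4,"z": 0,"roll": 0,"claw": 0},
    {"x": 0,"y": 0.4,"z": 0,"roll": 0,"claw": 0},
    {"x": 0,"y": 0.4,"z": 0,"roll": 0,"claw": 0},
    {"x": 0,"y": 0,"z": 0.1,"roll": 0,"claw": 0},
    {"x": 0,"y": 0,"z": 0.1,"roll": 0,"claw": 0},
    {"x": 0,"y": 0,"z": 0.05,"roll": 0,"claw": 0},
    {"x": 0,"y": 0,"z": 0.05,"roll": 0,"claw": 0},
    {"x": 0,"y": 0,"z": 0,"roll": 0,"claw": 0},
    {"x": 0,"y": 0,"z": 0,"roll": 0,"claw": 0}
  ]
}}

```text
time: 7.42
ee_pos: [0.5679, -0.1414, 0.0094]
eef_rot: [-3.141, 0.0, -0.107]
force: [0.4, 0.2, -0.2]
gripper_width: -0.0
grip_force: 0.0
```

```bash
python3 - <<'E'
from h import *
s=status.sense();print(J(s['ee_pos']),s['ee_pos'],s['force'])
d=cam('wrist');im=d['image']
t=rect(d,(0,150,262,330),lambda a:(a.sum(2)>330)&(a[...,2]-a[...,0]>10),.025);print(t,J(t[:2]/1e3))
for r in range(196,262,16):
    a=im[r].astype(int);m=np.where((a.sum(1)>330)&(a[:,2]-a[:,0]>10))[0];print(r,m.min(),m.max(),J(ray(d,(m.max()+.5,r),.025)).round(1))
e=cam('scene');print('tcp in scene',proj(e,s['ee_pos']),proj(d,s['ee_pos']))
u,v=proj(e,s['ee_pos'])[0].astype(int);cv2.imwrite('pics/s6.png',cv2.resize(e['image'][v-60:v+40,u-70:u+70],None,fx=5,fy=5,interpolation=cv2.INTER_CUBIC))
E
```

```text
[[   3.47767798 -137.39297422]] [ 0.56791084 -0.14135592  0.00941425] [ 0.41624953  0.21433784 -0.21687718]
[ 5.75273e+02 -5.15360e+01  1.17569e+02  7.41570e+01 -8.00000e-02] [[  1.02514847 -47.30521848]]Traceback (most recent call last):
  File "<stdin>", line 6, in <module>
    return umr_minimum(a, axis, None, out, keepdims, initial, where)
ValueError: zero-size array to reduction operation minimum which has no identity
```

>>> {"op": "send_rows", "data": {
  "rows": [
    {"x": 0,"y": 0,"z": 0.05,"roll": 0,"claw": 0},
    {"x": 0,"y": 0,"z": 0.05,"roll": 0,"claw": 0},
    {"x": 0,"y": 0,"z": 0.05,"roll": 0,"claw": 0},
    {"x": 0,"y": 0,"z": 0.05,"roll": 0,"claw": 0},
    {"x": 0,"y": 0,"z": 0,"roll": 0,"claw": 0},
    {"x": 0,"y": 0,"z": 0,"roll": 0,"claw": 0}
  ]
}}

```text
time: 7.97
ee_pos: [0.5679, -0.1418, 0.0035]
eef_rot: [-3.142, 0.0, -0.108]
force: [-0.0, -0.2, -0.4]
gripper_width: -0.001
grip_force: 0.0
```

```bash
python3 - <<'E'
from h import *
s=status.sense();print(J(s['ee_pos']),s['ee_pos'],s['force'])
e=cam('scene');u,v=proj(e,s['ee_pos'])[0].astype(int);print(u,v)
cv2.imwrite('pics/s6.png',cv2.resize(e['image'][v-60:v+40,u-70:u+70],None,fx=5,fy=5,interpolation=cv2.INTER_CUBIC))
E
```

```text
[[   3.50521276 -137.87443236]] [ 0.56788584 -0.14183751  0.00348121] [-0.03702023 -0.18863432 -0.38825133]
318 239
```

View pics/s6.png

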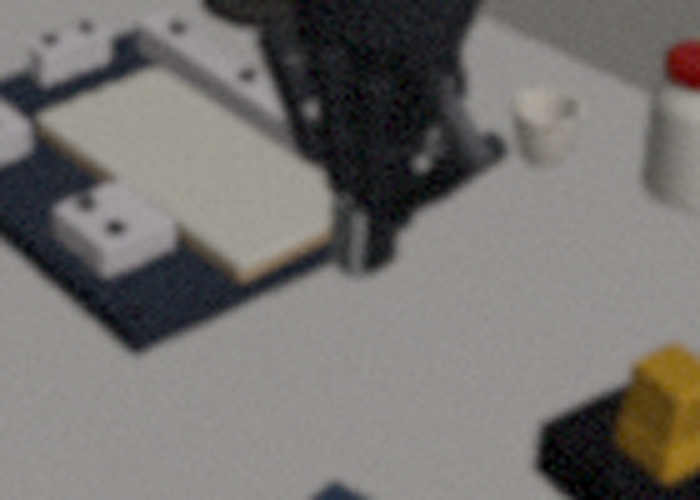

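In the scene crop the fingertip bottom at (360,270) sits above the projected TCP at (350,300), by about 10 mm. So the real tip is higher than reported. I'll lower gently until it touches.

>>> {"op": "send_rows", "data": {
  "rows": [
    {"x": 0,"y": 0,"z": 0.05,"roll": 0,"claw": 0},
    {"x": 0,"y": 0,"z": 0.05,"roll": 0,"claw": 0},
    {"x": 0,"y": 0,"z": 0.05,"roll": 0,"claw": 0},
    {"x": 0,"y": 0,"z": 0,"roll": 0,"claw": 0},
    {"x": 0,"y": 0,"z": 0,"roll": 0,"claw": 0}
  ]
}}

```text
time: 8.43
ee_pos: [0.5679, -0.1418, -0.001]
eef_rot: [-3.142, 0.0, -0.108]
force: [-0.2, -0.3, 0.8]
gripper_width: 0.001
grip_force: 0.0
```

>>> {"op": "send_rows", "data": {
  "rows": [
    {"x": 0,"y": 0,"z": 0.05,"roll": 0,"claw": 0},
    {"x": 0,"y": 0,"z": 0.05,"roll": 0,"claw": 0},
    {"x": 0,"y": 0,"z": 0,"roll": 0,"claw": 0},
    {"x": 0,"y": 0,"z": 0,"roll": 0,"claw": 0}
  ]
}}

```text
time: 8.77
ee_pos: [0.5679, -0.1418, -0.004]
eef_rot: [-3.142, 0.0, -0.108]
force: [-0.2, 0.3, -1.4]
gripper_width: -0.001
grip_force: 0.0
```

>>> {"op": "send_rows", "data": {
  "rows": [
    {"x": 0,"y": 0,"z": 0.05,"roll": 0,"claw": 0},
    {"x": 0,"y": 0,"z": 0.05,"roll": 0,"claw": 0},
    {"x": 0,"y": 0,"z": 0,"roll": 0,"claw": 0},
    {"x": 0,"y": 0,"z": 0,"roll": 0,"claw": 0}
  ]
}}

```text
time: 9.1
ee_pos: [0.5679, -0.1418, -0.007]
eef_rot: [-3.142, 0.0, -0.108]
force: [0.1, 0.2, -0.4]
gripper_width: 0.001
grip_force: 0.0
```

>>> {"op": "send_rows", "data": {
  "rows": [
    {"x": 0,"y": 0,"z": 0.05,"roll": 0,"claw": 0},
    {"x": 0,"y": 0,"z": 0.03,"roll": 0,"claw": 0},
    {"x": 0,"y": 0,"z": 0,"roll": 0,"claw": 0},
    {"x": 0,"y": 0,"z": 0,"roll": 0,"claw": 0}
  ]
}}

```text
time: 9.43
ee_pos: [0.5679, -0.1418, -0.0094]
eef_rot: [-3.142, 0.0, -0.108]
force: [0.2, 0.3, 0.6]
gripper_width: -0.001
grip_force: 0.0
```

```bash
python3 - <<'E'
from h import *
s=status.sense();p=s['ee_pos']
e=cam('scene');im=e['image'].astype(int).sum(2)
u,v=proj(e,p)[0].astype(int);print(u,v,p)
for c in range(u-8,u+14,2):
    r=np.where(im[v-60:v+12,c]<230)[0];print(c,v-60+r.max(),end='; ')
print()
for h in(0,.005,.01,.015,.02,.025):print(h,[proj(e,[p[0]+a,p[1]+b,h])[0].round(1).tolist() for a,b in((0,0),(-.011,-.01),(-.011,.01),(.011,-.01))])
E
```

```text
318 244 [ 0.56789757 -0.14184044 -0.00937401]
310 232; 312 231; 314 231; 316 236; 318 227; 320 237; 322 237; 324 236; 326 231; 328 226; 330 225; 
0 [[318.6, 241.2], [318.7, 245.6], [311.8, 241.3], [325.5, 241.2]]
0.005 [[318.8, 239.4], [318.8, 243.7], [311.9, 239.4], [325.7, 239.4]]
0.01 [[318.9, 237.6], [319.0, 241.9], [312.0, 237.6], [325.8, 237.6]]
0.015 [[319.1, 235.7], [319.2, 240.0], [312.2, 235.8], [326.0, 235.7]]
0.02 [[319.2, 233.9], [319.3, 238.2], [312.3, 233.9], [326.2, 233.9]]
0.025 [[319.4, 232.0], [319.5, 236.3], [312.4, 232.1], [326.4, 232.0]]
```

From the image, the real tip is about 23 mm above the reported TCP. The wrist ray and the scene rows agree on that. Continuing the touch-down.

>>> {"op": "send_rows", "data": {
  "rows": [
    {"x": 0,"y": 0,"z": 0.08,"roll": 0,"claw": 0},
    {"x": 0,"y": 0,"z": 0.08,"roll": 0,"claw": 0},
    {"x": 0,"y": 0,"z": 0.08,"roll": 0,"claw": 0},
    {"x": 0,"y": 0,"z": 0,"roll": 0,"claw": 0},
    {"x": 0,"y": 0,"z": 0,"roll": 0,"claw": 0}
  ]
}}

```text
time: 9.9
ee_pos: [0.5678, -0.1418, -0.0168]
eef_rot: [-3.142, 0.001, -0.108]
force: [0.3, 0.6, -0.5]
gripper_width: 0.001
grip_force: 0.0
```

>>> {"op": "send_rows", "data": {
  "rows": [
    {"x": 0,"y": 0,"z": 0.05,"roll": 0,"claw": 0},
    {"x": 0,"y": 0,"z": 0,"roll": 0,"claw": 0},
    {"x": 0,"y": 0,"z": 0,"roll": 0,"claw": 0}
  ]
}}

```text
time: 10.15
ee_pos: [0.568, -0.1419, -0.018]
eef_rot: [-3.142, 0.0, -0.108]
force: [-1.1, -0.0, -0.1]
gripper_width: -0.0
grip_force: 0.0
```

>>> {"op": "send_rows", "data": {
  "rows": [
    {"x": 0,"y": 0,"z": 0.05,"roll": 0,"claw": 0},
    {"x": 0,"y": 0,"z": 0,"roll": 0,"claw": 0},
    {"x": 0,"y": 0,"z": 0,"roll": 0,"claw": 0}
  ]
}}

```text
time: 10.4
ee_pos: [0.568, -0.1419, -0.0195]
eef_rot: [-3.142, 0.0, -0.108]
force: [0.4, -0.2, -0.1]
gripper_width: 0.006
grip_force: 0.0
```

>>> {"op": "send_rows", "data": {
  "rows": [
    {"x": 0,"y": 0,"z": 0.05,"roll": 0,"claw": 0},
    {"x": 0,"y": 0,"z": 0,"roll": 0,"claw": 0},
    {"x": 0,"y": 0,"z": 0,"roll": 0,"claw": 0}
  ]
}}

```text
time: 10.65
ee_pos: [0.5682, -0.1419, -0.0206]
eef_rot: [3.142, -0.0, -0.108]
force: [-1.0, 0.8, 4.7]
gripper_width: 0.001
grip_force: 2.5
```

>>> {"op": "send_rows", "data": {
  "rows": [
    {"x": 0,"y": 0,"z": 0.05,"roll": 0,"claw": 0},
    {"x": 0,"y": 0,"z": 0,"roll": 0,"claw": 0},
    {"x": 0,"y": 0,"z": 0,"roll": 0,"claw": 0}
  ]
}}

```text
time: 10.9
ee_pos: [0.5682, -0.1419, -0.0206]
eef_rot: [3.142, -0.0, -0.108]
force: [-5.6, 1.0, 20.1]
gripper_width: -0.0
grip_force: 10.3
```

>>> {"op": "send_rows", "data": {
  "rows": [
    {"x": 0,"y": 0,"z": 0.05,"roll": 0,"claw": 0},
    {"x": 0,"y": 0,"z": 0,"roll": 0,"claw": 0},
    {"x": 0,"y": 0,"z": 0,"roll": 0,"claw": 0}
  ]
}}

```text
time: 11.15
ee_pos: [0.5683, -0.1419, -0.0207]
eef_rot: [3.141, -0.001, -0.108]
force: [-8.9, 2.8, 35.7]
gripper_width: -0.003
grip_force: 18.0
```

Touched at TCP z = -0.0206, so the real tips sit 20.6 mm above the reported TCP. The stiffness is about 10 N/mm. Raising to a true tip height of about 19 mm and pushing.

>>> {"op": "send_rows", "data": {
  "rows": [
    {"x": 0,"y": 0,"z": -0.4,"roll": 0,"claw": 0},
    {"x": 0,"y": 0,"z": -0.34,"roll": 0,"claw": 0},
    {"x": 0,"y": 0,"z": 0,"roll": 0,"claw": 0},
    {"x": 0,"y": -0.3,"z": 0,"roll": 0,"claw": 0},
    {"x": 0,"y": -0.2,"z": 0,"roll": 0,"claw": 0},
    {"x": 0,"y": -0.1,"z": 0,"roll": 0,"claw": 0},
    {"x": 0,"y": -0.1,"z": 0,"roll": 0,"claw": 0},
    {"x": 0,"y": -0.1,"z": 0,"roll": 0,"claw": 0},
    {"x": 0,"y": -0.1,"z": 0,"roll": 0,"claw": 0},
    {"x": 0,"y": -0.1,"z": 0,"roll": 0,"claw": 0},
    {"x": 0,"y": -0.1,"z": 0,"roll": 0,"claw": 0},
    {"x": 0,"y": -0.1,"z": 0,"roll": 0,"claw": 0},
    {"x": 0,"y": -0.1,"z": 0,"roll": 0,"claw": 0},
    {"x": 0,"y": -0.1,"z": 0,"roll": 0,"claw": 0},
    {"x": 0,"y": 0,"z": 0,"roll": 0,"claw": 0},
    {"x": 0,"y": 0,"z": 0,"roll": 0,"claw": 0}
  ]
}}

```text
time: 12.48
ee_pos: [0.5726, -0.0998, -0.0017]
eef_rot: [-3.142, -0.0, -0.108]
force: [-1.2, 0.0, -1.1]
gripper_width: -0.002
grip_force: 0.0
```

```bash
cat >> h.py <<'E'
def tile(f=None):
    # left (+y) end and near/far edges of tile, from wrist view
    d=cam('wrist',f);im=d['image'].astype(int)
    m=((im.sum(2)>330)&(im[...,2]-im[...,0]>10)).astype(np.uint8)
    m=cv2.morphologyEx(m,cv2.MORPH_OPEN,np.ones((5,5)))
    c=max(cv2.findContours(m,0,1)[0],key=cv2.contourArea)
    q=J(ray(d,c[:,0],.025));return q,d
E
python3 - <<'E'
from h import *
s=status.sense();print(J(s['ee_pos']),s['ee_pos'],s['force'])
q,d=tile();print(q.min(0),q.max(0),len(q))
e=cv2.approxPolyDP(q.astype(np.float32),4,True)[:,0];print(e.round(1).tolist())
E
```

```text
[[  3.60201513 -95.59341914]] [ 0.57258158 -0.09981795 -0.00174055] [-1.15230372  0.01726033 -1.06275844]Traceback (most recent call last):
  File "<stdin>", line 3, in <module>
  File "h.py", line 35, in tile
    c=max(cv2.findContours(m,0,1)[0],key=cv2.contourArea)
ValueError: max() iterable argument is empty
```

```bash
sed -i "s/m=((im.sum(2)>330)&(im\[...,2\]-im\[...,0\]>10))/b=cv2.GaussianBlur(d['image'],(5,5),0).astype(int); m=((b.sum(2)>260)\&(b[...,2]>1.04*b[...,0])\&(np.arange(420)[:,None]<330))/" h.py
python3 - <<'E'
from h import *
q,d=tile('w7.png');print(q.min(0),q.max(0),len(q))
e=cv2.approxPolyDP(q.astype(np.float32),4,True)[:,0];print(e.round(1).tolist())
E
```

```text
[-26.96721175 -88.59693662] [40.27717485 51.7413214 ] 716
[[39.79999923706055, -87.9000015258789], [37.79999923706055, 34.599998474121094], [-27.0, 51.70000076293945], [-26.899999618530273, -22.899999618530273], [-8.0, -55.29999923706055], [-11.5, -72.5999984741211], [9.100000381469727, -81.5], [12.399999618530273, -88.5]]
```

Tile end is now at about y = -88, so it has been following the fingers. 13 mm remain.

>>> {"op": "send_rows", "data": {
  "rows": [
    {"x": 0,"y": -0.1,"z": 0,"roll": 0,"claw": 0},
    {"x": 0,"y": -0.1,"z": 0,"roll": 0,"claw": 0},
    {"x": 0,"y": -0.1,"z": 0,"roll": 0,"claw": 0},
    {"x": 0,"y": -0.05,"z": 0,"roll": 0,"claw": 0},
    {"x": 0,"y": 0,"z": 0,"roll": 0,"claw": 0},
    {"x": 0,"y": 0,"z": 0,"roll": 0,"claw": 0}
  ]
}}

```text
time: 13.08
ee_pos: [0.5737, -0.0894, -0.0018]
eef_rot: [-3.141, 0.0, -0.108]
force: [0.0, 1.7, 0.1]
gripper_width: -0.001
grip_force: 0.0
```

>>> {"op": "send_rows", "data": {
  "rows": [
    {"x": 0,"y": -0.05,"z": 0,"roll": 0,"claw": 0},
    {"x": 0,"y": 0,"z": 0,"roll": 0,"claw": 0},
    {"x": 0,"y": 0,"z": 0,"roll": 0,"claw": 0}
  ]
}}

```text
time: 13.33
ee_pos: [0.5738, -0.0881, -0.0018]
eef_rot: [-3.142, -0.0, -0.108]
force: [-0.7, -0.1, -0.6]
gripper_width: -0.002
grip_force: 0.0
```

>>> {"op": "send_rows", "data": {
  "rows": [
    {"x": 0,"y": -0.03,"z": 0,"roll": 0,"claw": 0},
    {"x": 0,"y": 0,"z": 0,"roll": 0,"claw": 0},
    {"x": 0,"y": 0,"z": 0,"roll": 0,"claw": 0}
  ]
}}

```text
time: 13.58
ee_pos: [0.5739, -0.0873, -0.0018]
eef_rot: [-3.142, 0.0, -0.108]
force: [-0.6, -1.1, -0.5]
gripper_width: 0.001
grip_force: 0.2
```

```bash
python3 - <<'E'
from h import *
s=status.sense();print(J(s['ee_pos']),s['ee_pos'],s['force'])
q,d=tile();print(q.min(0),q.max(0),len(q))
e=cv2.approxPolyDP(q.astype(np.float32),4,True)[:,0];print(e.round(1).tolist())
E
```

```text
[[  3.55527723 -82.97854778]] [ 0.57390742 -0.08727286 -0.00179016] [-0.63055964 -1.08968803 -0.46160248]
[-26.98199554 -76.42198743] [40.20618348 64.43066606] 721
[[39.70000076293945, -76.0999984741211], [39.20000076293945, 46.79999923706055], [-27.0, 64.4000015258789], [-26.899999618530273, -10.199999809265137], [-8.0, -42.5], [-11.600000381469727, -59.900001525878906], [9.100000381469727, -68.69999694824219], [12.399999618530273, -76.19999694824219]]
```

Tile end is at y ≈ -76 with about 1 mm left. Small steps until the force rises.

>>> {"op": "send_rows", "data": {
  "rows": [
    {"x": 0,"y": -0.03,"z": 0,"roll": 0,"claw": 0},
    {"x": 0,"y": 0,"z": 0,"roll": 0,"claw": 0},
    {"x": 0,"y": 0,"z": 0,"roll": 0,"claw": 0}
  ]
}}

```text
time: 13.88
ee_pos: [0.574, -0.0864, -0.0018]
eef_rot: [-3.142, 0.0, -0.108]
force: [0.2, -0.3, -0.2]
gripper_width: -0.003
grip_force: 0.3
```

>>> {"op": "send_rows", "data": {
  "rows": [
    {"x": 0,"y": -0.03,"z": 0,"roll": 0,"claw": 0},
    {"x": 0,"y": 0,"z": 0,"roll": 0,"claw": 0},
    {"x": 0,"y": 0,"z": 0,"roll": 0,"claw": 0}
  ]
}}

```text
time: 14.13
ee_pos: [0.5739, -0.0858, -0.0018]
eef_rot: [3.141, 0.0, -0.108]
force: [-1.0, -3.4, 0.2]
gripper_width: 0.001
grip_force: 2.1
```

>>> {"op": "send_rows", "data": {
  "rows": [
    {"x": 0,"y": -0.02,"z": 0,"roll": 0,"claw": 0},
    {"x": 0,"y": 0,"z": 0,"roll": 0,"claw": 0},
    {"x": 0,"y": 0,"z": 0,"roll": 0,"claw": 0}
  ]
}}

```text
time: 14.38
ee_pos: [0.5739, -0.0857, -0.0018]
eef_rot: [3.141, 0.0, -0.108]
force: [-1.9, -6.7, 0.5]
gripper_width: -0.001
grip_force: 3.8
```

The tile is seated on the stop at about 6 N. Now I go around to the near edge.

>>> {"op": "send_rows", "data": {
  "rows": [
    {"x": 0,"y": 0.2,"z": 0,"roll": 0,"claw": 0},
    {"x": 0,"y": 0.2,"z": 0,"roll": 0,"claw": 0},
    {"x": 0,"y": 0,"z": -0.7,"roll": 0,"claw": 0},
    {"x": 0,"y": 0,"z": -0.7,"roll": 0,"claw": 0},
    {"x": 0,"y": 0,"z": -0.6,"roll": 0,"claw": 0},
    {"x": -0.44,"y": -0.62,"z": 0,"roll": 0,"claw": 0},
    {"x": -0.44,"y": -0.62,"z": 0,"roll": 0,"claw": 0},
    {"x": -0.44,"y": -0.62,"z": 0,"roll": 0,"claw": 0},
    {"x": -0.44,"y": -0.62,"z": 0,"roll": 0,"claw": 0},
    {"x": -0.44,"y": -0.62,"z": 0,"roll": 0,"claw": 0},
    {"x": 0,"y": 0,"z": 0,"roll": 0,"claw": 0},
    {"x": 0,"y": 0,"z": 0,"roll": 0,"claw": 0},
    {"x": 0,"y": 0,"z": 0,"roll": 0,"claw": 0}
  ]
}}

```text
time: 15.47
ee_pos: [0.518, 0.0025, 0.0585]
eef_rot: [-3.141, -0.001, -0.108]
force: [0.6, -0.3, 0.3]
gripper_width: 0.001
grip_force: 0.0
```

```bash
python3 - <<'E'
from h import *
s=status.sense();print(J(s['ee_pos']),s['ee_pos'],s['force'])
q,d=tile();print(q.min(0),q.max(0),len(q))
e=cv2.approxPolyDP(q.astype(np.float32),4,True)[:,0];print(e.round(1).tolist())
E
```

```text
[[-61.75323463   0.18615901]] [0.5180335  0.00250284 0.05847917] [ 0.64869544 -0.29941034  0.33580661]
[-34.96004875 -74.69070412] [38.77775396 74.72324395] 705
[[38.79999923706055, -73.80000305175781], [38.20000076293945, 72.9000015258789], [-35.0, 73.4000015258789], [-34.20000076293945, -73.9000015258789]]
```

Tile y is home (±74.7). It is about 5 to 6 mm short of the rail. Lowering in front and pushing.

>>> {"op": "send_rows", "data": {
  "rows": [
    {"x": 0,"y": 0,"z": 0.7,"roll": 0,"claw": 0},
    {"x": 0,"y": 0,"z": 0.7,"roll": 0,"claw": 0},
    {"x": 0,"y": 0,"z": 0.6,"roll": 0,"claw": 0},
    {"x": 0,"y": 0,"z": 0,"roll": 0,"claw": 0},
    {"x": 0.2,"y": 0,"z": 0,"roll": 0,"claw": 0},
    {"x": 0.1,"y": 0,"z": 0,"roll": 0,"claw": 0},
    {"x": 0.08,"y": 0,"z": 0,"roll": 0,"claw": 0},
    {"x": 0.08,"y": 0,"z": 0,"roll": 0,"claw": 0},
    {"x": 0.08,"y": 0,"z": 0,"roll": 0,"claw": 0},
    {"x": 0,"y": 0,"z": 0,"roll": 0,"claw": 0},
    {"x": 0,"y": 0,"z": 0,"roll": 0,"claw": 0}
  ]
}}

```text
time: 16.43
ee_pos: [0.5339, 0.001, -0.0014]
eef_rot: [-3.141, -0.001, -0.108]
force: [0.3, -1.0, 0.3]
gripper_width: 0.0
grip_force: 0.0
```

>>> {"op": "send_rows", "data": {
  "rows": [
    {"x": 0.06,"y": 0,"z": 0,"roll": 0,"claw": 0},
    {"x": 0,"y": 0,"z": 0,"roll": 0,"claw": 0},
    {"x": 0,"y": 0,"z": 0,"roll": 0,"claw": 0}
  ]
}}

```text
time: 16.68
ee_pos: [0.5352, 0.0008, -0.0018]
eef_rot: [-3.142, -0.0, -0.108]
force: [-0.4, 0.0, -0.1]
gripper_width: 0.001
grip_force: 0.1
```

```bash
python3 - <<'E'
from h import *
s=status.sense();print(J(s['ee_pos']),s['ee_pos'],s['force'])
q,d=tile();print(q.min(0),q.max(0),len(q))
e=cv2.approxPolyDP(q.astype(np.float32),4,True)[:,0];print(e.round(1).tolist())
E
```

```text
[[-44.46613485   0.4033361 ]] [ 0.53524163  0.00083816 -0.00175532] [-0.39733736  0.04051463 -0.14670699]
[-31.30902804 -74.70894853] [42.90630148 74.63703892] 974
[[42.5, 73.80000305175781], [-30.799999237060547, 73.80000305175781], [-30.200000762939453, -74.69999694824219], [42.900001525878906, -73.5999984741211]]
```

>>> {"op": "send_rows", "data": {
  "rows": [
    {"x": 0.04,"y": 0,"z": 0,"roll": 0,"claw": 0},
    {"x": 0,"y": 0,"z": 0,"roll": 0,"claw": 0},
    {"x": 0,"y": 0,"z": 0,"roll": 0,"claw": 0}
  ]
}}

```text
time: 16.98
ee_pos: [0.5362, 0.0007, -0.0019]
eef_rot: [3.142, 0.0, -0.108]
force: [-1.0, 0.1, 0.8]
gripper_width: -0.003
grip_force: 0.5
```

>>> {"op": "send_rows", "data": {
  "rows": [
    {"x": 0.03,"y": 0,"z": 0,"roll": 0,"claw": 0},
    {"x": 0,"y": 0,"z": 0,"roll": 0,"claw": 0},
    {"x": 0,"y": 0,"z": 0,"roll": 0,"claw": 0}
  ]
}}

```text
time: 17.23
ee_pos: [0.5369, 0.0007, -0.0019]
eef_rot: [-3.142, 0.001, -0.108]
force: [-2.6, 1.0, 0.1]
gripper_width: 0.004
grip_force: 1.0
```

>>> {"op": "send_rows", "data": {
  "rows": [
    {"x": 0.03,"y": 0,"z": 0,"roll": 0,"claw": 0},
    {"x": 0,"y": 0,"z": 0,"roll": 0,"claw": 0},
    {"x": 0,"y": 0,"z": 0,"roll": 0,"claw": 0}
  ]
}}

```text
time: 17.48
ee_pos: [0.537, 0.0006, -0.002]
eef_rot: [3.141, 0.002, -0.108]
force: [-5.6, 1.7, 2.3]
gripper_width: -0.001
grip_force: 2.6
```

>>> {"op": "send_rows", "data": {
  "rows": [
    {"x": 0.03,"y": 0,"z": 0,"roll": 0,"claw": 0},
    {"x": 0,"y": 0,"z": 0,"roll": 0,"claw": 0},
    {"x": 0,"y": 0,"z": 0,"roll": 0,"claw": 0},
    {"x": 0,"y": 0,"z": 0,"roll": 0,"claw": 0}
  ]
}}

```text
time: 17.82
ee_pos: [0.5369, 0.0005, -0.0021]
eef_rot: [3.141, 0.004, -0.108]
force: [-7.0, 1.8, 3.3]
gripper_width: 0.002
grip_force: 3.6
```

```bash
python3 - <<'E'
from h import *
s=status.sense();print(J(s['ee_pos']),s['ee_pos'],s['force'])
q,d=tile();print(q.min(0),q.max(0),len(q))
e=cv2.approxPolyDP(q.astype(np.float32),4,True)[:,0];print(e.round(1).tolist())
E
```

```text
[[-42.76685214   0.29493737]] [ 0.53691904  0.00054555 -0.00214651] [-7.03210647  1.78004776  3.33469576]
[-29.82974926 -74.89166557] [45.03515657 74.51662903] 977
[[44.20000076293945, 73.69999694824219], [-28.799999237060547, 73.9000015258789], [-28.700000762939453, -74.69999694824219], [44.70000076293945, -73.30000305175781]]
```

The tile is home: edges at x -30 / +45, y ±74.8, with 7 N of push. Retreat, rise, open, turn to the spacer's yaw and go above it.

>>> {"op": "send_rows", "data": {
  "rows": [
    {"x": -0.25,"y": 0,"z": 0,"roll": 0,"claw": 0},
    {"x": -0.25,"y": 0,"z": 0,"roll": 0,"claw": 0},
    {"x": 0,"y": 0,"z": -0.9,"roll": 0,"claw": 0},
    {"x": 0,"y": 0,"z": -0.9,"roll": 0,"claw": 0},
    {"x": 0,"y": 0,"z": -0.9,"roll": 0,"claw": 1},
    {"x": 0,"y": 0,"z": -0.8,"roll": 0.78,"claw": 1},
    {"x": 0.28,"y": 0.78,"z": 0,"roll": 0,"claw": 1},
    {"x": 0.28,"y": 0.78,"z": 0,"roll": 0,"claw": 1},
    {"x": 0.28,"y": 0.78,"z": 0,"roll": 0,"claw": 1},
    {"x": 0.28,"y": 0.78,"z": 0,"roll": 0,"claw": 1},
    {"x": 0.28,"y": 0.78,"z": 0,"roll": 0,"claw": 1},
    {"x": 0.28,"y": 0.78,"z": 0,"roll": 0,"claw": 1},
    {"x": 0.28,"y": 0.78,"z": 0,"roll": 0,"claw": 1},
    {"x": 0.28,"y": 0.78,"z": 0,"roll": 0,"claw": 1},
    {"x": 0.28,"y": 0.78,"z": 0,"roll": 0,"claw": 1},
    {"x": 0.28,"y": 0.78,"z": 0,"roll": 0,"claw": 1},
    {"x": 0.28,"y": 0.78,"z": 0,"roll": 0,"claw": 1},
    {"x": 0.28,"y": 0.78,"z": 0,"roll": 0,"claw": 1},
    {"x": 0,"y": 0,"z": 0,"roll": 0,"claw": 1},
    {"x": 0,"y": 0,"z": 0,"roll": 0,"claw": 1}
  ]
}}

```text
time: 19.53
ee_pos: [0.5701, -0.2939, 0.1031]
eef_rot: [3.141, -0.001, -0.192]
force: [-1.3, 0.2, -0.7]
gripper_width: 0.999
grip_force: 0.0
```

>>> {"op": "send_rows", "data": {
  "rows": [
    {"x": 0,"y": 0,"z": 0,"roll": 0,"claw": 1},
    {"x": 0,"y": 0,"z": 0,"roll": 0,"claw": 1}
  ]
}}

```text
time: 19.7
ee_pos: [0.5698, -0.2917, 0.1031]
eef_rot: [-3.141, 0.001, -0.189]
force: [-1.0, 0.5, -0.1]
gripper_width: 1.0
grip_force: 0.0
```

```bash
python3 - <<'E'
from h import *
s=status.sense();p=s['ee_pos'];yaw=s['eef_rot'][2];print(p,yaw,s['force'],s['gripper_width'])
d=cam('wrist','w8.png')
b=rect(d,(150,60,420,330),lambda a:a[...,2]-a[...,0]>50,.063);print('brass@63',b)
d=cam('top')
t=rect(d,(245,182,320,222),lambda a:(a[...,2]-a[...,0]>8)&(a.sum(2)>400),.025);print('tile',t,J(t[:2]/1e3))
dx=np.array([.5702,-.2954])-p[:2];print('tool delta',dx@[np.cos(yaw),np.sin(yaw)]/.03,dx@[np.sin(yaw),-np.cos(yaw)]/.03)
E
```

```text
[ 0.56982183 -0.29167715  0.1030684 ] -0.18890945533367032 [-0.99830167  0.50788519 -0.079391  ] 0.9996887470039593
brass@63 [ 5.73906e+02 -2.96005e+02  2.57080e+01  2.92560e+01 -1.89000e-01]
tile [ 5.84989e+02 -6.08200e+00  1.48505e+02  7.31040e+01 -1.10000e-01] [[ 5.73880658 -1.06402257]]
tool delta 0.03568488760904173 0.1195202605771032
```

The tile stays home, and the remaining offset is small. Descend and grip.

>>> {"op": "send_rows", "data": {
  "rows": [
    {"x": 0.03,"y": 0.13,"z": 0.5,"roll": 0,"claw": 1},
    {"x": 0,"y": 0,"z": 0.6,"roll": 0,"claw": 1},
    {"x": 0,"y": 0,"z": 0.6,"roll": 0,"claw": 1},
    {"x": 0,"y": 0,"z": 0.6,"roll": 0,"claw": 1},
    {"x": 0,"y": 0,"z": 0.4,"roll": 0,"claw": 1},
    {"x": 0,"y": 0,"z": 0.25,"roll": 0,"claw": 1},
    {"x": 0,"y": 0,"z": 0,"roll": 0,"claw": 0.6},
    {"x": 0,"y": 0,"z": 0,"roll": 0,"claw": 0.4},
    {"x": 0,"y": 0,"z": 0,"roll": 0,"claw": 0.2},
    {"x": 0,"y": 0,"z": 0,"roll": 0,"claw": 0},
    {"x": 0,"y": 0,"z": 0,"roll": 0,"claw": 0},
    {"x": 0,"y": 0,"z": 0,"roll": 0,"claw": 0},
    {"x": 0,"y": 0,"z": 0,"roll": 0,"claw": 0},
    {"x": 0,"y": 0,"z": 0,"roll": 0,"claw": 0}
  ],
  "grip_force": 60
}}

```text
time: 20.97
ee_pos: [0.5711, -0.2971, 0.0158]
eef_rot: [3.141, -0.002, -0.19]
force: [-0.4, -0.0, 6.3]
gripper_width: 0.288
grip_force: 60.0
```

```bash
python3 - <<'E'
from h import *
s=status.sense();print(s)
d=cam('wrist','w9.png')
E
```

```text
{'time': 20.9667, 'qpos': array([-4.98238608e-01,  7.03635164e-01,  1.67580303e+00,  3.84873219e-05,
        7.60375579e-01,  1.26214950e+00]), 'joint_vel': array([-0.00125471,  0.00193728, -0.00107784, -0.0008435 ,  0.00120936,
        0.00222207]), 'effort': array([-2.21127877e-01, -5.95712399e+01, -1.86834884e+01, -2.53754680e-02,
       -2.06827107e-01, -4.99081696e-03]), 'ee_pos': array([ 0.57108888, -0.29712573,  0.01579685]), 'eef_rot': array([ 3.14107760e+00, -1.70289221e-03, -1.89619208e-01]), 'force': array([-0.37149848, -0.00677575,  6.26733613]), 'wrist_torque': array([0.04310557, 0.09344918, 0.00698431]), 'grip_force': 59.97534513473511, 'gripper_width': 0.2880858386505062}
```

View pics/w9.png

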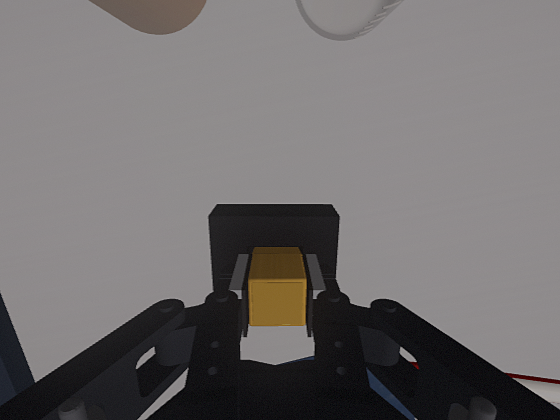

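The spacer's head sits squarely between the pads: its top face spans rows ~282 to 325 and cols 249 to 306. I'll work out its pose in the tool frame from those edges.

```bash
python3 - <<'E'
from h import *
s=status.sense();p=s['ee_pos'];yaw=s['eef_rot'][2]
im=cv2.imread('pics/w9.png');d=cam('wrist')
g=im[:,262:294].mean(1);print([(r,g[r].round().astype(int).tolist()) for r in range(274,292,2)],[(r,g[r].astype(int).tolist()) for r in range(321,332,2)])
T=np.array([[np.cos(yaw),np.sin(yaw)],[np.sin(yaw),-np.cos(yaw)]])
for uv in((277,281),(277,325.5),(248.5,303),(306,303)):print(uv,((ray(d,uv,.063)[0]-p)[:2]@T.T*1e3).round(1))
E
```

```text
[(274, [25, 58, 79]), (276, [25, 58, 79]), (278, [28, 65, 89]), (280, [45, 106, 141]), (282, [33, 80, 108]), (284, [42, 105, 138]), (286, [42, 104, 136]), (288, [42, 104, 136]), (290, [42, 104, 136])] [(321, [44, 104, 136]), (323, [44, 103, 136]), (325, [30, 97, 136]), (327, [142, 140, 142]), (329, [138, 138, 141]), (331, [138, 138, 141])]
(277, 281) [9.9 0. ]
(277, 325.5) [-12.7   0. ]
(248.5, 303) [ -1.  -12.5]
(306, 303) [-1.  12.8]
```

Head centre lies at tool (-1.3, 0) mm, so the spacer's origin is at tool x = -5.6. Lift out, turn to the jig's yaw and carry it over.

>>> {"op": "send_rows", "data": {
  "rows": [
    {"x": 0,"y": 0,"z": -0.2,"roll": 0,"claw": 0},
    {"x": 0,"y": 0,"z": -0.3,"roll": 0,"claw": 0},
    {"x": 0,"y": 0,"z": -0.5,"roll": 0,"claw": 0},
    {"x": 0,"y": 0,"z": -0.7,"roll": 0,"claw": 0},
    {"x": 0,"y": 0,"z": -0.7,"roll": 0,"claw": 0},
    {"x": 0,"y": 0,"z": -0.4,"roll": 0,"claw": 0},
    {"x": 0,"y": 0,"z": 0,"roll": -0.77,"claw": 0},
    {"x": 0,"y": 0,"z": 0,"roll": 0,"claw": 0},
    {"x": 0,"y": 0,"z": 0,"roll": 0,"claw": 0}
  ]
}}

```text
time: 21.82
ee_pos: [0.5701, -0.2967, 0.0992]
eef_rot: [3.142, -0.0, -0.111]
force: [-0.1, -0.0, -1.0]
gripper_width: 0.291
grip_force: 59.3
```

```bash
cat >> h.py <<'E'
def go(tx,ty):
    s=status.sense();p=s['ee_pos'];yaw=s['eef_rot'][2]
    w=O+B.T@np.array([tx,ty])/1e3-p[:2]
    print('jig',J(p).round(2),'z',p[2].round(4),'yaw',yaw.round(3),'rp',s['eef_rot'][:2].round(4),'F',s['force'].round(1),'grip',s['grip_force'],s['gripper_width'])
    print('units x,y',w@[np.cos(yaw),np.sin(yaw)]/.03,w@[np.sin(yaw),-np.cos(yaw)]/.03)
def head(zt):
    # head's back edge (row) on top face at height zt, tool-frame mm
    s=status.sense();p=s['ee_pos'];yaw=s['eef_rot'][2];d=cam('wrist')
    b=d['image'].astype(int);m=(b[...,2]-b[...,0]>30)[230:345,225:330]
    r=np.where(m.sum(1)>25)[0]+230;c=np.where(m.sum(0)>25)[0]+225
    T=np.array([[np.cos(yaw),np.sin(yaw)],[np.sin(yaw),-np.cos(yaw)]])
    f=lambda u,v:((ray(d,(u,v),zt)[0]-p)[:2]@T.T*1e3).round(1)
    print('rows',r.min(),r.max(),'back',f(277,r.max()+.5),'sides',f(c.min()-.5,305)[1],f(c.max()+.5,305)[1])
E
python3 - <<'E'
from h import *
go(-35,50);head(status.sense()['ee_pos'][2]+.0472)
E
```

```text
jig [[  22.59 -291.54]] z 0.0992 yaw -0.111 rp [ 3.1415 -0.    ] F [-0.1 -0.  -1. ] grip 59.34748291969299 0.2911322591386303
units x,y -1.940527993887362 -11.381186793851034
rows 246 325 back [-12.6   0.2] sides -12.4 12.8
```

Held firmly and unchanged in the hand. Carrying it over the gap.

>>> {"op": "send_rows", "data": {
  "rows": [
    {"x": -0.13,"y": -0.76,"z": 0,"roll": 0,"claw": 0},
    {"x": -0.13,"y": -0.76,"z": 0,"roll": 0,"claw": 0},
    {"x": -0.13,"y": -0.76,"z": 0,"roll": 0,"claw": 0},
    {"x": -0.13,"y": -0.76,"z": 0,"roll": 0,"claw": 0},
    {"x": -0.13,"y": -0.76,"z": 0,"roll": 0,"claw": 0},
    {"x": -0.13,"y": -0.76,"z": 0,"roll": 0,"claw": 0},
    {"x": -0.13,"y": -0.76,"z": 0,"roll": 0,"claw": 0},
    {"x": -0.13,"y": -0.76,"z": 0,"roll": 0,"claw": 0},
    {"x": -0.13,"y": -0.76,"z": 0,"roll": 0,"claw": 0},
    {"x": -0.13,"y": -0.76,"z": 0,"roll": 0,"claw": 0},
    {"x": -0.13,"y": -0.76,"z": 0,"roll": 0,"claw": 0},
    {"x": -0.13,"y": -0.76,"z": 0,"roll": 0,"claw": 0},
    {"x": -0.13,"y": -0.76,"z": 0,"roll": 0,"claw": 0},
    {"x": -0.13,"y": -0.76,"z": 0,"roll": 0,"claw": 0},
    {"x": -0.13,"y": -0.76,"z": 0,"roll": 0,"claw": 0},
    {"x": 0,"y": 0,"z": 0,"roll": 0,"claw": 0},
    {"x": 0,"y": 0,"z": 0,"roll": 0,"claw": 0},
    {"x": 0,"y": 0,"z": 0,"roll": 0,"claw": 0}
  ]
}}

```text
time: 23.37
ee_pos: [0.5491, 0.0493, 0.0983]
eef_rot: [3.141, 0.001, -0.109]
force: [0.5, -0.4, -1.0]
gripper_width: 0.291
grip_force: 59.4
```

```bash
python3 - <<'E'
from h import *
go(-35,50)
q,d=tile();e=cv2.approxPolyDP(q.astype(np.float32),4,True)[:,0];print(q.min(0),q.max(0),e.round(1).tolist())
E
```

```text
jig [[-35.97  50.1 ]] z 0.0983 yaw -0.109 rp [3.1412e+00 9.0000e-04] F [ 0.5 -0.4 -1. ] grip 59.3829220533371 0.29097019105709754
units x,y 0.0323978573067037 0.0031651038350654524
[-29.3822591  -74.61622007] [44.79020408 74.74291249] [[44.79999923706055, 73.5], [-28.399999618530273, 73.4000015258789], [-28.5, -74.0999984741211], [43.900001525878906, -73.80000305175781]]
```

The tile is still home. Lower until the tip is just inside the gap.

>>> {"op": "send_rows", "data": {
  "rows": [
    {"x": 0.03,"y": 0,"z": 0.4,"roll": 0,"claw": 0},
    {"x": 0,"y": 0,"z": 0.5,"roll": 0,"claw": 0},
    {"x": 0,"y": 0,"z": 0.4,"roll": 0,"claw": 0},
    {"x": 0,"y": 0,"z": 0.3,"roll": 0,"claw": 0},
    {"x": 0,"y": 0,"z": 0.2,"roll": 0,"claw": 0},
    {"x": 0,"y": 0,"z": 0.1,"roll": 0,"claw": 0},
    {"x": 0,"y": 0,"z": 0.1,"roll": 0,"claw": 0},
    {"x": 0,"y": 0,"z": 0,"roll": 0,"claw": 0},
    {"x": 0,"y": 0,"z": 0,"roll": 0,"claw": 0}
  ]
}}

```text
time: 24.17
ee_pos: [0.5506, 0.0495, 0.0389]
eef_rot: [-3.142, -0.0, -0.109]
force: [-0.5, 0.0, -1.3]
gripper_width: 0.29
grip_force: 59.4
```

>>> {"op": "send_rows", "data": {
  "rows": [
    {"x": 0,"y": 0,"z": 0.1,"roll": 0,"claw": 0},
    {"x": 0,"y": 0,"z": 0.1,"roll": 0,"claw": 0},
    {"x": 0,"y": 0,"z": 0.1,"roll": 0,"claw": 0},
    {"x": 0,"y": 0,"z": 0,"roll": 0,"claw": 0},
    {"x": 0,"y": 0,"z": 0,"roll": 0,"claw": 0}
  ]
}}

```text
time: 24.58
ee_pos: [0.5501, 0.0495, 0.0295]
eef_rot: [3.142, 0.0, -0.109]
force: [0.0, -0.2, -2.1]
gripper_width: 0.29
grip_force: 59.4
```

```bash
python3 - <<'E'
from h import *
go(-36.6,50);head(status.sense()['ee_pos'][2]+.0472)
E
```

```text
jig [[-34.95  50.37]] z 0.0295 yaw -0.109 rp [3.1415e+00 4.0000e-04] F [ 0.  -0.2 -2.1] grip 59.436673521995544 0.2899417625850625
units x,y -0.05486020183939814 0.012434090635192225
rows 246 325 back [-12.6   0.2] sides -12.4 12.8
```

No contact yet, with the tip about 19 mm up. Feeling back towards the jaw face.

>>> {"op": "send_rows", "data": {
  "rows": [
    {"x": -0.04,"y": 0,"z": 0,"roll": 0,"claw": 0},
    {"x": 0,"y": 0,"z": 0,"roll": 0,"claw": 0},
    {"x": 0,"y": 0,"z": 0,"roll": 0,"claw": 0}
  ]
}}

```text
time: 24.88
ee_pos: [0.549, 0.0496, 0.0298]
eef_rot: [-3.142, -0.0, -0.109]
force: [0.1, 1.1, -0.6]
gripper_width: 0.291
grip_force: 59.4
```

>>> {"op": "send_rows", "data": {
  "rows": [
    {"x": -0.02,"y": 0,"z": 0,"roll": 0,"claw": 0},
    {"x": 0,"y": 0,"z": 0,"roll": 0,"claw": 0},
    {"x": 0,"y": 0,"z": 0,"roll": 0,"claw": 0}
  ]
}}

```text
time: 25.13
ee_pos: [0.5485, 0.0497, 0.0298]
eef_rot: [-3.142, -0.0, -0.109]
force: [0.5, -0.5, -1.1]
gripper_width: 0.292
grip_force: 59.4
```

>>> {"op": "send_rows", "data": {
  "rows": [
    {"x": -0.02,"y": 0,"z": 0,"roll": 0,"claw": 0},
    {"x": 0,"y": 0,"z": 0,"roll": 0,"claw": 0},
    {"x": 0,"y": 0,"z": 0,"roll": 0,"claw": 0}
  ]
}}

```text
time: 25.38
ee_pos: [0.5484, 0.0497, 0.0298]
eef_rot: [-3.141, -0.001, -0.109]
force: [2.3, -0.9, -2.8]
gripper_width: 0.292
grip_force: 59.4
```

Jaw face felt at TCP x = 0.5484. Now down along it.

>>> {"op": "send_rows", "data": {
  "rows": [
    {"x": 0,"y": 0,"z": 0.07,"roll": 0,"claw": 0},
    {"x": 0,"y": 0,"z": 0.07,"roll": 0,"claw": 0},
    {"x": 0,"y": 0,"z": 0.07,"roll": 0,"claw": 0},
    {"x": 0,"y": 0,"z": 0.05,"roll": 0,"claw": 0},
    {"x": 0,"y": 0,"z": 0,"roll": 0,"claw": 0},
    {"x": 0,"y": 0,"z": 0,"roll": 0,"claw": 0}
  ]
}}

```text
time: 25.88
ee_pos: [0.5483, 0.0497, 0.0217]
eef_rot: [-3.142, -0.001, -0.109]
force: [3.6, -0.6, -3.4]
gripper_width: 0.292
grip_force: 59.4
```

>>> {"op": "send_rows", "data": {
  "rows": [
    {"x": 0,"y": 0,"z": 0.05,"roll": 0,"claw": 0},
    {"x": 0,"y": 0,"z": 0.05,"roll": 0,"claw": 0},
    {"x": 0,"y": 0,"z": 0,"roll": 0,"claw": 0},
    {"x": 0,"y": 0,"z": 0,"roll": 0,"claw": 0}
  ]
}}

```text
time: 26.22
ee_pos: [0.5483, 0.0498, 0.0189]
eef_rot: [-3.141, -0.001, -0.109]
force: [5.1, -0.8, -3.6]
gripper_width: 0.291
grip_force: 59.4
```

>>> {"op": "send_rows", "data": {
  "rows": [
    {"x": 0,"y": 0,"z": 0.05,"roll": 0,"claw": 0},
    {"x": 0,"y": 0,"z": 0,"roll": 0,"claw": 0},
    {"x": 0,"y": 0,"z": 0,"roll": 0,"claw": 0}
  ]
}}

```text
time: 26.47
ee_pos: [0.5483, 0.0498, 0.0175]
eef_rot: [-3.141, -0.001, -0.109]
force: [5.9, -0.1, -1.0]
gripper_width: 0.288
grip_force: 59.6
```

>>> {"op": "send_rows", "data": {
  "rows": [
    {"x": 0,"y": 0,"z": 0.04,"roll": 0,"claw": 0},
    {"x": 0,"y": 0,"z": 0,"roll": 0,"claw": 0},
    {"x": 0,"y": 0,"z": 0,"roll": 0,"claw": 0}
  ]
}}

```text
time: 26.72
ee_pos: [0.5483, 0.0498, 0.0167]
eef_rot: [-3.141, -0.001, -0.109]
force: [4.2, -0.8, 5.9]
gripper_width: 0.293
grip_force: 60.3
```

>>> {"op": "send_rows", "data": {
  "rows": [
    {"x": 0,"y": 0,"z": 0.03,"roll": 0,"claw": 0},
    {"x": 0,"y": 0,"z": 0,"roll": 0,"claw": 0},
    {"x": 0,"y": 0,"z": 0,"roll": 0,"claw": 0}
  ]
}}

```text
time: 26.97
ee_pos: [0.5484, 0.0498, 0.0163]
eef_rot: [-3.141, -0.001, -0.109]
force: [2.3, -0.8, 11.3]
gripper_width: 0.289
grip_force: 61.2
```

It jams at the expected depth, with the origin at about 5.6 mm and 11 N of push. A touch more, then check.

>>> {"op": "send_rows", "data": {
  "rows": [
    {"x": 0,"y": 0,"z": 0.01,"roll": 0,"claw": 0},
    {"x": 0,"y": 0,"z": 0,"roll": 0,"claw": 0},
    {"x": 0,"y": 0,"z": 0,"roll": 0,"claw": 0},
    {"x": 0,"y": 0,"z": 0,"roll": 0,"claw": 0}
  ]
}}

```text
time: 27.3
ee_pos: [0.5484, 0.0498, 0.0162]
eef_rot: [-3.141, -0.001, -0.109]
force: [1.4, -0.1, 13.8]
gripper_width: 0.29
grip_force: 61.6
```

```bash
python3 - <<'E'
from h import *
go(-36.6,50);head(status.sense()['ee_pos'][2]+.0472)
d=cam('top')
t=rect(d,(245,182,322,222),lambda a:(a[...,2]-a[...,0]>8)&(a.sum(2)>400),.025);print('top',t,J(t[:2]/1e3))
q,d=tile()
e=cv2.approxPolyDP(q.astype(np.float32),4,True)[:,0];print(q.min(0),q.max(0),e.round(1).tolist())
E
```

```text
jig [[-36.72  50.5 ]] z 0.0162 yaw -0.109 rp [-3.1414e+00 -1.0000e-03] F [ 1.4 -0.1 13.8] grip 61.63513541221619 0.2896244038264455
units x,y 0.003907968757633279 0.016689405878669347
rows 251 325 back [-12.7   0.2] sides -12.4 12.8
top [ 5.83201e+02 -4.00760e+01  8.03940e+01  7.75390e+01 -1.13000e-01] [[  7.65943084 -35.05078738]]
[-29.5278346  -74.87814508] [45.29566314 74.74617467] [[43.900001525878906, 73.9000015258789], [-28.899999618530273, 73.5], [-28.899999618530273, -74.5], [44.70000076293945, -73.0]]
```

Everything checks: the tile is home, the spacer is at the predicted place on the jaw at a depth of about 5.5 mm, and it is pressed with 14 N. Handing in.

```bash
python3 -c "
from plant import ctrl;print(ctrl.finish_job())"
```

```text
the job is handed in; nothing more can be done
None
```

I handed the job in at 27 s: by my last measurements the tile is home against the stop and rail, and the still-gripped spacer jams it from the wide gap with about 14 N of downward push; the result wasn't reported back.

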